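# Oblique-light exposure: hold the slide carrier flush on the tilted stage

### The arm

A 6-joint arm with a two-finger parallel gripper is mounted at the origin on the work surface. World frame = base frame: x ahead of the robot, y to its left, z up, the work surface at z = 0. Lengths are in m, angles in rad, forces in N, time in s.
With the tool pointing down it reaches from about 0.375 to 0.9 m from the base axis. Payload 3.1 kg.
Tool frame: the origin (TCP) lies on the centre line of the jaws, within the pads' length; the fingertips stand 25 mm ahead of it and the grasp point (between the pads) lies 6 mm ahead of it; x points along the fingers, y is the direction in which the jaws open and shut, and the axes are right-handed (so a half turn about x gives the same grasp; the last joint's range is limited). The gripper opens to 87 mm and grips with 3 to 60 N. Pads are 19 mm wide; open, the fingers measure 117 mm over their backs; the gripper's body (75 mm by 190 mm) begins 51 mm behind the grasp point.
Start: joints at [-1.385, 0.527, 1.433, -0, 1.181, -0.178], TCP at [0.222, -0.584, 0.248] pointing down, gripper open.
Joint ranges: [-3.08, 3.08], [-0.75, 2.2], [0.22, 2.44], [-1.43, 4.57], [0, 2.65], [-2.85, 2.85]. Speed limits (rad/s): [2.79, 2.79, 3.14, 3.14, 3.14, 3.14].

### API

Orientations are given as a unit quaternion [x, y, z, w].
In Python, from rig import robot gives the robot as it stands. The module is installed in compiled form; this text tells all that it offers.
- The arm moves only by the tool move_arm, never from a script. Its argument "commands" is a list of rows, each a list of 5 numbers: the gripper's target within -1 to 1 (shut at 1, half-way at 0, fully open at -1), then the shift along the tool's x, y, z in mm, then the turn about the tool's x in degrees. A call has 1 to 8 rows; each row is the pose to reach, as a shift and turn from the pose commanded when the call began, along the tool's axes at that moment; what a row does not reach only later rows make up. A row lasts 1/12 s, in which the tool goes at most 41.7 mm and 7.16 degrees, less where a joint would pass 70% of its speed; a pose out of reach is approached as far as the arm can. A call with a gripper value outside its range is refused whole. The fingers move at their own pace and stop on an object; "newtons" is the grip in N (left out, the last holds). Time passes only in rows, so rows that repeat a pose let the fingers close. It gives the time, the measured TCP pose, the force and the opening at its end, in the units of the state.
- robot.get_obs(): the state, without advancing time (a new reading comes with each control period).
- robot.camera(name): name is "side" or "top" or "wrist"; returns a dict with "image" (420x560x3 uint8, red, green, blue), "fx", "fy", "cx", "cy" (pixels), "xyz" and "rotation" of the camera in the world; the wrist camera has in their place "tool_from_camera" (4x4, takes a point from camera to tool coordinates, whose origin is the TCP and whose axes are the tool frame's). Camera axes: x right, y down, z forward; pixel columns grow to the right and rows downward; lengths in m; the calibration is good to about 2 mm. A picture is of the moment at which its call begins: read the wrist's pose just before it. There is no depth.
- robot.hand_in(): hands the job in, once; it reports no verdict.
Trained networks look in a picture, given as the dict that the camera call returned (one of the last four; its "shot" number tells which), for a name from the list of things; names that differ only in an ending like _2 or _b are one class to them, and where a whole thing is asked for, a point or a joint stands for the part that bears it (a point fixed in the world has none). Each returns a list of dicts, best first, with "p" (0 to 1); they miss things now and then, are a little off and sometimes report something else, mostly with a low value. They report only what shows in the picture. A call takes as long as a camera call.
- robot.regions_of(picture, name): "pixels" (420x560 bool, what is visible of it) and "bbox" ([left, top, right, bottom] in pixels, round what is visible of it).
The state is a dict: "time": time; "q": joint angles; "joint_velocities": joint speeds; "joint_torque": joint torques, N m; "position": TCP position; "tool_rot": TCP orientation; "ft_force": force on the tool from outside, world axes, zero at the start; "moment": the same for the moment, N m; "grip_width": finger opening in m.
Only numpy, scipy, OpenCV 4.12 (cv2) and the standard library are available. Lean on these libraries where they do the work, as an engineer would, in place of code of your own. Each camera call takes 0.05 s, during which the arm holds its last target.

### The job

Turn the lamp selector knob until its pointer clicks in at the green dot; then lift the slide carrier with the blue fin by that fin and set it square inside the white outline on the tilted stage plate, leaned over to lie flush on its slope. Press gently so that the sprung plate sinks about half of its 6 mm travel and finish while still holding the carrier there, without letting go. Leave the stage's tilt and everything else on the bench as they are.

Things in the scene. Friction and masses are not known exactly. Their poses are not given: they have to be found in the camera images.
- selector (a joint): Black bar knob (bar 44 x 12, 34 tall, on a 48 round skirt) with a white pointer line, upright on a white box 100 x 90 x 40 tall. 0 rad = fully anticlockwise, grows clockwise seen from above, to 1.8. Clicks at 0, 0.45, 0.90, 1.35 and 1.80, a dot at each: the big green dot is 1.35, the rest are small and white. About 0.06 N m moves it on; within 0.15 rad it springs to the click.
- selector_grip (a point): Point on the knob's vertical axis at the height to grip, 68 above the bench, 21 above the skirt and 13 below the top of the bar. Turns with the knob: its x axis runs along the bar towards the pointer end, z is up. The bar is 12 thick across y.
- carrier_grip (a point): In the upright blue fin of the black carrier with two glass slides, 28 above its underside. Carrier: plate 84 (x) x 80 (y) x 6 thick, fin in its middle (36 along x, 12 across y, from 6 to 46 above the underside), 0.13 kg; z is up the fin. Starts flat on the bench at one of two places (the grey one is at the other). May go on the stage either way round.
- carrier_base (a point): Centre of the carrier's flat underside, 28 below carrier_grip along its z, same axes.
- platen_face (a point): Centre of the top face of the dark steel stage plate, 116 (x) x 112 (y) x 8 thick, with a white outline 90 x 86 where the carrier goes. z is the face's outward normal, y is level, x runs straight up the slope. When level the face is 102 above the bench; the tilt axis is 30 below the face. This point moves with the plate.
- tilt (a joint): Slope of the stage plate, rad, 0 level; starts between 0.25 and 0.60 and is locked stiff by friction (gives way at about 5 N m). The slope rises away from the robot, so that the face leans towards the robot, give or take the turn of the stage about the vertical (up to 0.45).
- platen (a joint): How far the stage plate has been pressed in along its normal, m: 0 free (it sags about 0.2 mm by itself), 0.006 on its stop. Spring 1.8 N/mm: half travel (3 mm) takes about 5 N in all, the carrier's weight included, which alone sinks it about 1 mm.
- stage_pivot (a point): Point on the black cradle under the plate, 30 mm from the tilt axis; it moves only if the stage's tilt is forced.
- spare_grip (a point): Fin of the empty all-grey carrier of the same size: leave alone. Point 28 above its underside.
- oil_mid (a point): Amber oil bottle, 44 diameter, 85 tall: leave alone. Point 42 up.
- beaker_mid (a point): Glass beaker, 70 diameter, 85 tall: leave alone. Point 42 up.
- stain_mid (a point): Green glass jar with black cap, 50 diameter, 75 tall: leave alone. Point 37 up.
- objective_mid (a point): Steel microscope objective standing on the bench, 32 diameter, 49 tall: leave alone. Point 24 up.

How it is judged:
By the outcome, as a careful person would: the job done as asked, in the order asked, and still so for the second after the job is handed in, while the arm keeps its last pose, push and grip.
It also fails if it takes over 48 s, if anything falls off the work surface, if the arm or the gripper's body presses on something with over 40 N, if the wrist force passes 120 N, or if a joint passes its speed limit or range.

## Working session

There is one attempt and no reset: what is moved stays moved. The work goes in short steps, Python scripts to look and compute and a tool call to move; the robot and the scene stay as the last step left them, time stands still between calls to the robot, and variables do not carry over. Pictures are saved under pics/ and viewed, and the job is handed in when it is done.

Besides the shell and the picture viewer there is one more tool, called after "Emit:" as a command line: name --pt "numbers of a row" for each row, then --argument value for the rest. move_arm: Moves the arm, as the interface text tells. Its arguments: {"type":"object","properties":{"commands":{"type":"array","items":{"type":"array","items":{"type":"number"}}},"newtons":{"type":"number"}},"required":["commands"]}

```bash
mkdir -p pics; ls
cat > look.py <<'E'
import cv2,numpy as np,sys
from rig import robot
def save(name,fn):
    c=robot.camera(name); cv2.imwrite('pics/'+fn,c['image'][:,:,::-1]); return c
E
python3 - <<'E'
from look import *
np.set_printoptions(precision=4,suppress=True)
o=robot.get_obs()
print(o)
for n in ['top','side','wrist']:
    c=save(n,n+'0.png'); print({k:v for k,v in c.items() if k!='image'})
E
```

```text
pics
{'time': 0.0, 'q': array([-1.3855,  0.5285,  1.4339, -0.    ,  1.1814, -0.1785]), 'joint_velocities': array([ 0.001 , -0.0002,  0.0003,  0.0009,  0.0013,  0.0017]), 'joint_torque': array([  0.    , -44.0037, -17.6594,   0.0634,   0.0582,  -0.0002]), 'position': array([ 0.2223, -0.5834,  0.2466]), 'tool_rot': array([-0.6954, -0.1287,  0.6954, -0.1271]), 'ft_force': array([-0.0896, -0.9011,  0.7356]), 'moment': array([0.0077, 0.091 , 0.0106]), 'grip_width': 0.08683882035759859}
{'fx': 443.21620234624095, 'fy': 443.21620234624095, 'cx': 278.9466416731155, 'cy': 213.8995303630738, 'xyz': array([ 0.4642, -0.009 ,  0.9299]), 'rotation': array([-0.7015,  0.7085, -0.0653,  0.042 ]), 'shot': 1}
{'fx': 477.64952200002136, 'fy': 477.64952200002136, 'cx': 283.433266113469, 'cy': 198.46760382877517, 'xyz': array([ 0.3286, -0.4954,  0.7476]), 'rotation': array([ 0.8984, -0.2611,  0.0905, -0.3414]), 'shot': 2}
{'fx': 353.3476079213117, 'fy': 353.3476079213117, 'cx': 279.29586079835815, 'cy': 211.95389949634145, 'tool_from_camera': array([[-0.0017, -0.2552,  0.9669, -0.1365],
       [ 1.    , -0.0003,  0.0017,  0.0012],
       [-0.0001,  0.9669,  0.2552, -0.0685],
       [ 0.    ,  0.    ,  0.    ,  1.    ]]), 'shot': 3}
```

View pics/top0.png

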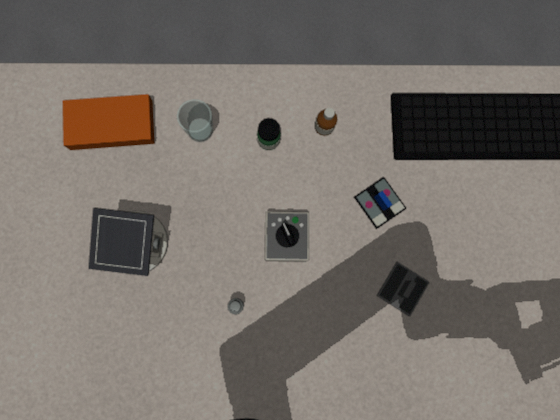

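View pics/side0.png

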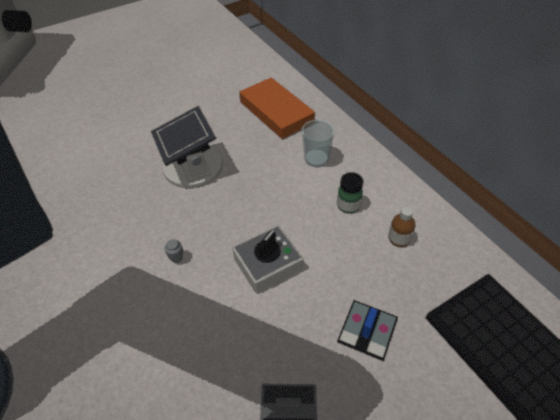

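View pics/wrist0.png

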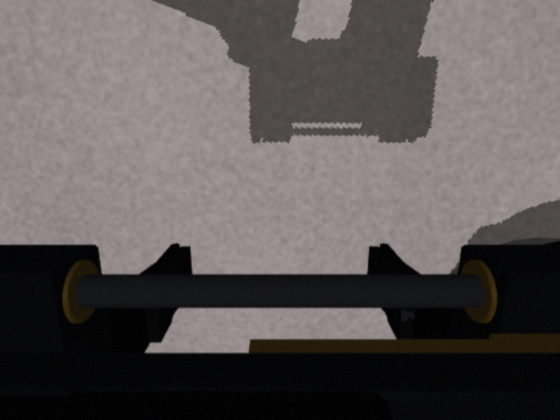

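Run:
```python
from look import *
np.set_printoptions(precision=4,suppress=True)
t=robot.camera('top'); s=robot.camera('side')
np.save('t.npy',t,allow_pickle=True);np.save('s.npy',s,allow_pickle=True)
for c,nm in((t,'top'),(s,'side')):
  for n in ['selector','carrier_grip','platen_face','spare_grip','stain_mid','objective_mid','oil_mid','beaker_mid']:
    r=robot.regions_of(c,n)
    print(nm,n,[(round(d['p'],2),d['bbox'],int(d['pixels'].sum())) for d in r[:2]])
def crop(c,x0,y0,w,h,k,fn):
    im=c['image'][y0:y0+h,x0:x0+w,::-1]; 
    cv2.imwrite('pics/'+fn,np.clip(cv2.resize(im,None,fx=k,fy=k,interpolation=cv2.INTER_CUBIC).astype(float)*1.5,0,255))
a=lambda c,x,y,fn:crop(c,x,y,100,100,6,fn)
a(t,75,190,'t_stage.png');a(t,240,190,'t_sel.png');a(t,335,160,'t_car.png')
a(s,140,95,'s_stage.png');a(s,220,215,'s_sel.png');a(s,320,280,'s_car.png')
import os
def mont(fs,o): cv2.imwrite('pics/'+o,cv2.resize(np.hstack([cv2.imread('pics/'+f) for f in fs]),None,fx=2/3,fy=2/3))
mont(['t_stage.png','s_stage.png'],'m1.png');mont(['t_sel.png','s_sel.png'],'m2.png');mont(['t_car.png','s_car.png'],'m3.png')
```

```text
top selector [(0.9, [275.5, 222.2, 296.6, 247.4], 406), (0.68, [227.9, 297.1, 241.7, 314.4], 194)]
top carrier_grip [(0.68, [354.1, 178.6, 404.4, 227.8], 1445)]
top platen_face [(0.92, [88.2, 206.2, 152.8, 279.4], 3781)]
top spare_grip [(0.62, [376.5, 263.7, 426.5, 315.5], 1596)]
top stain_mid [(0.67, [256.1, 115.5, 281.3, 148.9], 647)]
top objective_mid [(0.77, [225.0, 298.5, 239.2, 314.7], 221)]
top oil_mid [(0.61, [87.0, 209.3, 153.6, 277.5], 3825), (0.55, [314.5, 110.0, 336.4, 136.2], 454)]
top beaker_mid []
side selector [(0.66, [254.2, 229.6, 278.7, 264.0], 544), (0.19, [390.8, 206.4, 420.0, 245.9], 821)]
side carrier_grip [(0.8, [338.7, 300.3, 396.9, 359.2], 2244), (0.18, [389.6, 207.5, 418.1, 249.1], 832)]
side platen_face [(0.59, [151.7, 108.4, 216.1, 166.3], 2216)]
side spare_grip [(0.95, [260.7, 385.5, 316.2, 420.0], 1999)]
side stain_mid [(0.77, [337.2, 172.6, 363.9, 211.2], 949)]
side objective_mid [(0.79, [166.6, 239.9, 186.9, 260.5], 326)]
side oil_mid [(0.85, [388.6, 206.3, 417.4, 248.3], 818)]
side beaker_mid [(0.86, [301.8, 119.3, 334.6, 167.2], 1283), (0.36, [254.4, 227.5, 280.2, 262.9], 584)][ WARN:0@5.833] global loadsave.cpp:1063 imwrite_ Unsupported depth image for selected encoder is fallbacked to CV_8U.
```

View pics/m1.png

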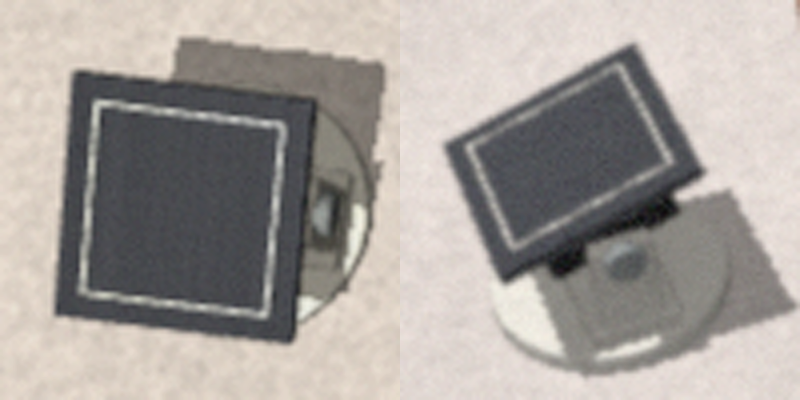

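View pics/m2.png

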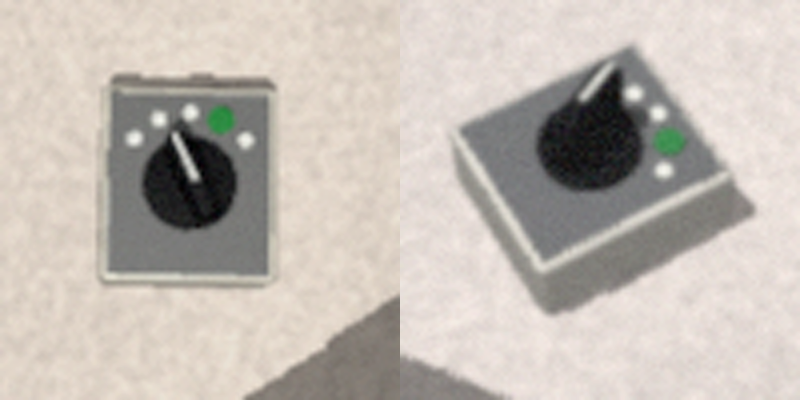

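View pics/m3.png

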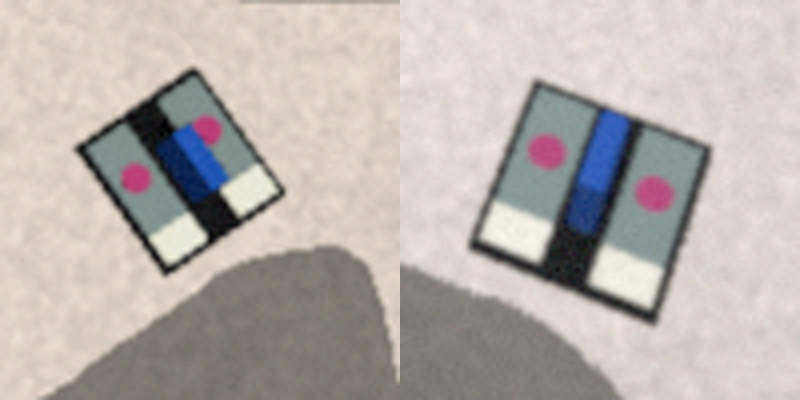

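```bash
cat > fit.py <<'E'
import numpy as np
from scipy.optimize import least_squares
from scipy.spatial.transform import Rotation as R
t=np.load('t.npy',allow_pickle=True).item();s=np.load('s.npy',allow_pickle=True).item()
def proj(c,P):
    M=R.from_quat(c['rotation']).as_matrix(); q=(np.atleast_2d(P)-c['xyz'])@M
    return np.c_[c['cx']+c['fx']*q[:,0]/q[:,2],c['cy']+c['fy']*q[:,1]/q[:,2]]
def ray(c,uv,z):
    M=R.from_quat(c['rotation']).as_matrix(); d=M@np.array([(uv[0]-c['cx'])/c['fx'],(uv[1]-c['cy'])/c['fy'],1])
    return c['xyz']+d*(z-c['xyz'][2])/d[2]
def px(a,off): return np.array(a,float)/4-0.375+off
def stage_pts(p,pts):
    x,y,yaw,tilt=p
    Rz=R.from_euler('z',yaw).as_matrix(); Ry=R.from_euler('y',-tilt).as_matrix()
    M=Rz@Ry
    c=np.array([x,y,.072])+M@[0,0,.030]
    return c,M,c+pts@M.T
E
python3 - <<'E'
from fit import *
np.set_printoptions(precision=4,suppress=True)
L=np.array([[45,43,0],[45,-43,0],[-45,-43,0],[-45,43,0]])/1000*0.985
O=np.array([[58,56,0],[58,-56,0],[-58,-56,0],[-58,56,0]])/1000
P=np.r_[L,O]
tp=px([(96,102),(285,127),(268,316),(80,294),(75,70),(315,98),(293,342),(57,315)],[75,190])
sp=px([(222,64),(272,160),(114,248),(67,147)],[140,95])
def f(p,w=(1,1)):
    q=stage_pts(p,P)[2]
    return np.r_[(proj(t,q)-tp).ravel()*w[0],(proj(s,q[:4])-sp).ravel()*w[1]]
for w in((1,1),(1,.01),(.01,1)):
    r=least_squares(f,[.46,.35,0,.4],args=(w,)); print(r.x,stage_pts(r.x,P)[0],r.cost); 
    if w==(1,1): print(f(r.x).reshape(-1,2))
# carrier: corners top of plate z=.006
Rc=lambda y:R.from_euler('z',y).as_matrix()
# top montage corners
tc=px([(78,150),(195,69),(284,190),(167,272)],[335,160]); sc=px([(535-400,80),(710-400,149),(656-400,323),(472-400,243)],[320,280])
print('top',[ray(t,u,.006)[:2] for u in tc],np.mean([ray(t,u,.006) for u in tc],0))
print('side',[ray(s,u,.006)[:2] for u in sc],np.mean([ray(s,u,.006) for u in sc],0))
# selector: dots z=.04, skirt
for c,d,nm in((t,px([(134,138),(159,119),(190,112),(221,120),(246,140)],[240,190]),'t'),(s,px([(234,93),(258,114),(269,142),(264,171)],[220,215]),'s')):
    print(nm,np.array([ray(c,u,.04)[:2] for u in d]))
bt=px([(108,88),(272,91),(270,277),(104,276)],[240,190]); bs=px([(456-400,131),(632-400,47),(729-400,176),(543-400,266)],[220,215])
print(np.array([ray(t,u,.04)[:2] for u in bt]),np.mean([ray(t,u,.04) for u in bt],0));print(np.array([ray(s,u,.04)[:2] for u in bs]),np.mean([ray(s,u,.04) for u in bs],0))
print('skirt',ray(t,px((190,183),[240,190]),.047),ray(s,px((590-400,147),[220,215]),.047))
print('ptr',ray(t,px((175,134),[240,190]),.081),ray(t,px((196,181),[240,190]),.081))
print('ptr s',ray(s,px((213,63),[220,215]),.081),ray(s,px((182,99),[220,215]),.081))
E
```

```text
[ 0.5486  0.2565 -0.1268  0.2602] [0.541  0.2575 0.101 ] 4.624803086100997
[[ 0.8121  0.3145]
 [-0.5711 -0.5343]
 [-0.4438 -0.9431]
 [ 1.2017 -0.715 ]
 [-0.7874  0.0984]
 [-0.0383  0.2664]
 [-0.0407  0.5332]
 [-0.9033  0.3388]
 [-0.7057  0.97  ]
 [-0.2859  0.8391]
 [ 0.0718 -0.1098]
 [ 0.8203  0.0645]]
[ 0.5484  0.2563 -0.1276  0.2569] [0.5408 0.2573 0.101 ] 3.0867995488497124
[ 0.5493  0.2577 -0.1212  0.2633] [0.5415 0.2586 0.101 ] 1.0697083874913957
top [array([ 0.6405, -0.2013]), array([ 0.6845, -0.2664]), array([ 0.6181, -0.3111]), array([ 0.5746, -0.2462])] [ 0.6294 -0.2563  0.006 ]
side [array([ 0.6431, -0.2006]), array([ 0.6852, -0.2664]), array([ 0.6171, -0.3126]), array([ 0.5756, -0.2463])] [ 0.6303 -0.2565  0.006 ]
t [[ 0.5794 -0.0272]
 [ 0.5891 -0.04  ]
 [ 0.5925 -0.0557]
 [ 0.5883 -0.0714]
 [ 0.578  -0.084 ]]
s [[ 0.5904 -0.0382]
 [ 0.5934 -0.0542]
 [ 0.5893 -0.0701]
 [ 0.579  -0.0821]]
[[ 0.6052 -0.0142]
 [ 0.603  -0.0977]
 [ 0.5086 -0.0946]
 [ 0.51   -0.0115]] [ 0.5567 -0.0545  0.04  ]
[[ 0.5112 -0.0127]
 [ 0.6037 -0.0148]
 [ 0.6019 -0.1   ]
 [ 0.5092 -0.0955]] [ 0.5565 -0.0558  0.04  ]
skirt [ 0.5556 -0.0548  0.047 ] [ 0.5556 -0.0575  0.047 ]
ptr [ 0.5759 -0.0462  0.081 ] [ 0.553 -0.056  0.081]
ptr s [ 0.5761 -0.0458  0.081 ] [ 0.5546 -0.0552  0.081 ]
```

```bash
cat > go.py <<'E'
import numpy as np
from rig import robot
from scipy.spatial.transform import Rotation as R
np.set_printoptions(precision=4,suppress=True)
def st(show=True):
    o=robot.get_obs(); M=R.from_quat(o['tool_rot']).as_matrix()
    if show: print('t',round(o['time'],2),'pos',o['position'],'x',M[:,0],'yang',np.degrees(np.arctan2(M[1,1],M[0,1])).round(2),'w',round(o['grip_width'],4),'F',o['ft_force'],'q',o['q'])
    return o,M
def to(p,yang=None):
    o,M=st(); d=M.T@(np.array(p)-o['position'])*1000
    a=0
    if yang is not None:
        # turn about tool x (down): positive turn -> yang decreases when x points down
        cur=np.degrees(np.arctan2(M[1,1],M[0,1])); s=np.sign(M[2,0])
        a=s*(((yang-cur)+90)%180-90)
    print('shift mm',d.round(1),'turn',round(a,2)); return d,a
E
python3 - <<'E'
from go import *
to([.556,-.0553,.15],114.7)
E
```

```text
t 1.05 pos [ 0.2224 -0.5841  0.2475] x [-0.  0. -1.] yang -69.16 w 0.0872 F [-0.6206  0.6034 -0.3696] q [-1.3855  0.5275  1.4327 -0.      1.1814 -0.1785]
shift mm [  97.5 -375.5 -499.9] turn -3.86
```

Emit:
move_arm --pt "-1 0 -24 -32 0" --pt "-1 0 -48 -64 0" --pt "-1 0 -72 -96 -1" --pt "-1 0 -96 -128 -2" --pt "-1 0 -120 -160 -3" --pt "-1 0 -144 -192 -4" --pt "-1 0 -168 -224 -4" --pt "-1 0 -192 -256 -4"

```text
time: 1.72
position: [0.3941, -0.3119, 0.2478]
tool_rot: [0.691, 0.152, -0.69, 0.152]
ft_force: [0.7, 0.1, -0.4]
grip_width: 0.0872
```

Emit:
move_arm --pt "-1 0 -23 -30 0" --pt "-1 0 -46 -60 0" --pt "-1 0 -69 -90 0" --pt "-1 0 -92 -120 0" --pt "-1 0 -115 -150 0" --pt "-1 0 -138 -180 0" --pt "-1 20 -151 -198 0" --pt "-1 30 -151 -198 0"

```text
time: 2.38
position: [0.511, -0.0895, 0.217]
tool_rot: [0.691, 0.154, -0.69, 0.154]
ft_force: [-1.0, -0.3, 0.6]
grip_width: 0.0872
```

Run:
```python
from go import *
to([.556,-.0553,.077],114.7)
from look import *
c=save('wrist','w1.png')
```

```text
t 2.38 pos [ 0.511  -0.0895  0.217 ] x [ 0.0014  0.001  -1.    ] yang -64.87 w 0.0872 F [-1.0296 -0.2855  0.6206] q [-0.3899  0.4269  1.7308  0.0018  0.9829  0.7413]
shift mm [140.1 -11.8 -55. ] turn 0.43
```

View pics/w1.png

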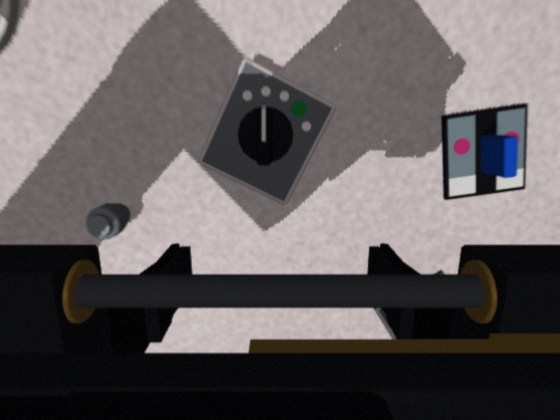

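```bash
cat >> go.py <<'E'
def wray(c,o,uv,z):
    M=R.from_quat(o['tool_rot']).as_matrix(); T=c['tool_from_camera']
    org=o['position']+M@T[:3,3]; d=M@T[:3,:3]@np.array([(uv[0]-c['cx'])/c['fx'],(uv[1]-c['cy'])/c['fy'],1])
    return org+d*(z-org[2])/d[2]
E
python3 - <<'E'
from go import *
o,M=st()
c=robot.camera('wrist')
for uv,z in(((264,107),.081),((264,140),.081),((265,135),.047),((300,108),.04),((248,96),.04),((306,126),.04)): print(uv,wray(c,o,uv,z))
cs=[(247,62),(333,108),(284,201),(203,160)]
print(np.mean([wray(c,o,u,.04) for u in cs],0))
to([.556,-.0553,.15],114.7)
E
```

```text
t 2.43 pos [ 0.5087 -0.0909  0.215 ] x [-0.0041  0.0016 -1.    ] yang -64.91 w 0.087 F [-0.8844  0.1762 -0.2048] q [-0.3932  0.4292  1.734  -0.0001  0.9827  0.7398]
(264, 107) [ 0.5735 -0.0494  0.081 ]
(264, 140) [ 0.5519 -0.0593  0.081 ]
(265, 135) [ 0.5535 -0.0578  0.047 ]
(300, 108) [ 0.586  -0.0752  0.04  ]
(248, 96) [ 0.5761 -0.0315  0.04  ]
(306, 126) [ 0.5748 -0.0864  0.04  ]
[ 0.5539 -0.0588  0.04  ]
t 2.48 pos [ 0.5083 -0.0921  0.2159] x [-0.0044  0.0013 -1.    ] yang -65.01 w 0.0871 F [ 0.5816 -0.0625 -0.1252] q [-0.3955  0.4279  1.7333 -0.0007  0.9849  0.7394]
shift mm [ 65.7 -13.  -59. ] turn 0.29
```

Emit:
move_arm --pt "-1 20 -4 -15 0" --pt "-1 40 -8 -30 0" --pt "-1 60 -12 -45 0" --pt "-1 65 -12 -58 0" --pt "-1 65 -12 -58 0" --pt "-1 65 -12 -58 0"

```text
time: 2.98
position: [0.5577, -0.0592, 0.1531]
tool_rot: [0.691, 0.152, -0.69, 0.152]
ft_force: [0.3, -0.4, 0.6]
grip_width: 0.0871
```

Run:
```python
from go import *
from look import *
to([.5555,-.0565,.077],114.7)
c=save('wrist','w2.png')
st()
```

```text
t 2.98 pos [ 0.5577 -0.0592  0.1531] x [ 0.0005 -0.0007 -1.    ] yang -65.17 w 0.0871 F [ 0.2936 -0.3682  0.5579] q [-0.3047  0.5704  1.6826 -0.0006  0.8878  0.8332]
shift mm [76.1 -3.4  0.9] turn 0.13
t 3.03 pos [ 0.5574 -0.0592  0.1535] x [ 0.0009 -0.0008 -1.    ] yang -65.19 w 0.0869 F [0.2606 0.4115 0.6533] q [-0.3049  0.5694  1.6834 -0.0006  0.8878  0.8333]
```

View pics/w2.png

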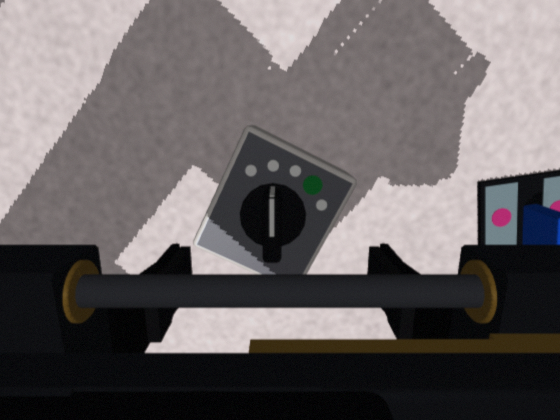

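Emit:
move_arm --pt "-1 25 -3.5 1 0" --pt "-1 50 -3.5 1 0" --pt "-1 68 -3.5 1 0" --pt "-1 76 -3.5 1 0" --pt "-1 76 -3.5 1 0" --pt "-1 76 -3.5 1 0"

```text
time: 3.53
position: [0.5551, -0.056, 0.0775]
tool_rot: [0.691, 0.152, -0.69, 0.152]
ft_force: [0.5, 0.6, -0.0]
grip_width: 0.0871
```

Run:
```python
from go import *
from look import *
to([.5555,-.0565,.077],114.7)
c=save('wrist','w3.png')
```

```text
t 3.53 pos [ 0.5551 -0.056   0.0775] x [ 0.001  -0.0004 -1.    ] yang -65.2 w 0.0871 F [ 0.4624  0.5831 -0.0335] q [-0.3008  0.6898  1.7324 -0.0001  0.7183  0.8372]
shift mm [ 0.5  0.6 -0.1] turn 0.1
```

View pics/w3.png

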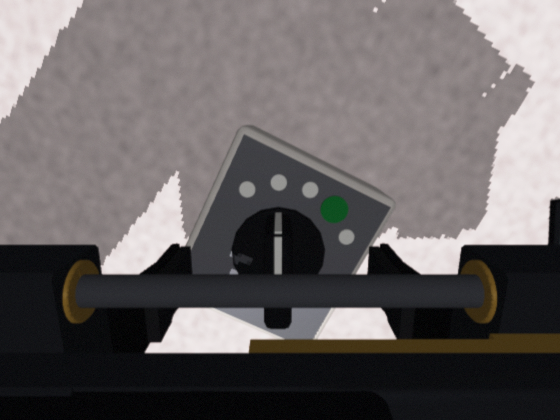

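Emit:
move_arm --pt "1 0 0 0 0" --pt "1 0 0 0 0" --pt "1 0 0 0 0" --pt "1 0 0 0 0" --pt "1 0 0 0 0" --pt "1 0 0 0 0" --pt "1 0 0 0 0" --pt "1 0 0 0 0" --newtons 12

```text
time: 4.25
position: [0.5548, -0.0553, 0.0765]
tool_rot: [-0.691, -0.152, 0.691, -0.152]
ft_force: [0.6, 0.2, -1.3]
grip_width: 0.0415
```

Emit:
move_arm --pt "1 0 0 0 0" --pt "1 0 0 0 0" --pt "1 0 0 0 0" --pt "1 0 0 0 0" --pt "1 0 0 0 0" --pt "1 0 0 0 0"

```text
time: 4.75
position: [0.5547, -0.0552, 0.0765]
tool_rot: [-0.691, -0.152, 0.691, -0.152]
ft_force: [0.1, 0.3, 0.3]
grip_width: 0.0119
```

Emit:
move_arm --pt "1 0 0 0 5" --pt "1 0 0 0 10" --pt "1 0 0 0 15" --pt "1 0 0 0 20" --pt "1 0 0 0 25" --pt "1 0 0 0 30" --pt "1 0 0 0 35" --pt "1 0 0 0 40"

```text
time: 5.42
position: [0.5545, -0.0533, 0.0765]
tool_rot: [-0.7, 0.094, 0.701, 0.096]
ft_force: [0.5, 6.8, 1.0]
grip_width: 0.0118
```

Emit:
move_arm --pt "1 0 0 0 4" --pt "1 0 0 0 8" --pt "1 0 0 0 11.5" --pt "1 0 0 0 11.5" --pt "1 0 0 0 11.5"

```text
time: 5.83
position: [0.5547, -0.0528, 0.0765]
tool_rot: [-0.688, 0.162, 0.688, 0.165]
ft_force: [1.9, 8.5, 0.4]
grip_width: 0.0124
```

Run:
```python
from go import *
from look import *
st()
c=save('wrist','w4.png')
```

```text
t 5.83 pos [ 0.5547 -0.0528  0.0765] x [-0.0001  0.0039 -1.    ] yang -116.76 w 0.0124 F [1.9348 8.5127 0.3687] q [-0.2973  0.6912  1.7335  0.0056  0.718   1.7363]
```

View pics/w4.png

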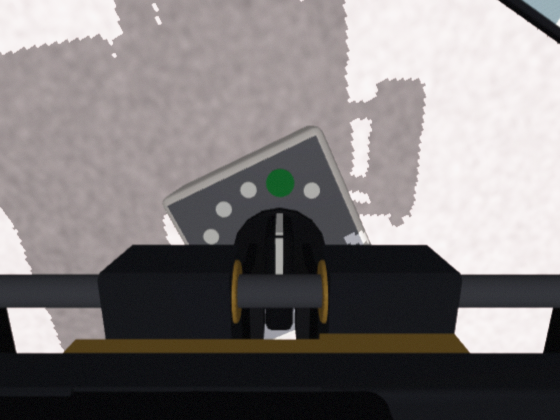

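Emit:
move_arm --pt "1 0 -2 0 0" --pt "1 0 -2 0 0" --pt "-0.3 0 -2 0 0" --pt "-0.3 0 -2 0 0" --pt "-0.3 0 -2 0 0" --pt "-0.3 0 -2 0 0" --pt "-0.3 0 -2 0 0" --pt "-0.3 0 -2 0 0"

```text
time: 6.55
position: [0.5558, -0.0538, 0.0765]
tool_rot: [0.688, -0.163, -0.688, -0.163]
ft_force: [-0.4, 0.2, -0.0]
grip_width: 0.0442
```

Emit:
move_arm --pt "-1 -25 0 0 0" --pt "-1 -60 0 0 0" --pt "-1 -95 0 0 0" --pt "-1 -110 0 0 0"

```text
time: 6.88
position: [0.5577, -0.0542, 0.1906]
tool_rot: [0.69, -0.163, -0.686, -0.163]
ft_force: [0.4, -0.7, -0.5]
grip_width: 0.0709
```

Run:
```python
from go import *
from look import *
to([.63,-.2564,.13],0)
c=save('wrist','w5.png'); c=save('top','top5.png')
```

```text
t 6.88 pos [ 0.5577 -0.0542  0.1906] x [ 0.0065 -0.002  -1.    ] yang -116.66 w 0.0709 F [ 0.371  -0.7497 -0.5181] q [-0.2962  0.5131  1.6581 -0.      0.9635  1.7399]
shift mm [  61.5  148.4 -154.9] turn 63.34
```

View pics/w5.png

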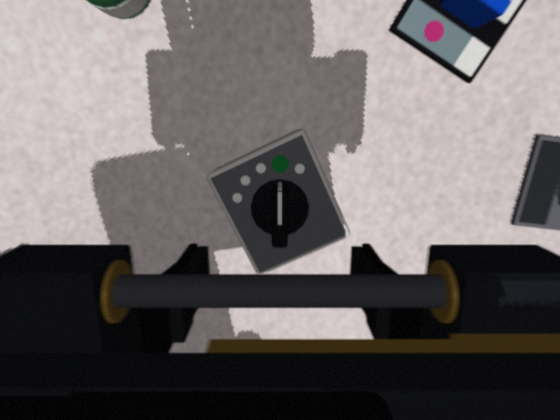

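Emit:
move_arm --pt "-0.2 0 20 -20 -7" --pt "-0.2 0 42 -44 -14" --pt "-0.2 0 66 -69 -21" --pt "-0.2 10 90 -94 -28" --pt "-0.2 20 114 -119 -35" --pt "-0.2 30 135 -142 -42" --pt "-0.2 30 148 -155 -49" --pt "-0.2 30 148 -155 -56"

```text
time: 7.65
position: [0.628, -0.26, 0.1537]
tool_rot: [-0.684, -0.18, 0.684, -0.18]
ft_force: [0.6, 0.4, 0.4]
grip_width: 0.0532
```

Emit:
move_arm --pt "-0.2 0 0 0 -4.8" --pt "-0.2 0 0 0 -4.8" --pt "-0.2 0 0 0 -4.8" --pt "-0.2 0 0 0 -4.8"

```text
time: 7.98
position: [0.6273, -0.2548, 0.1557]
tool_rot: [-0.676, -0.207, 0.676, -0.207]
ft_force: [0.2, 0.2, 0.0]
grip_width: 0.0521
```

Run:
```python
from go import *
from look import *
to([.6295,-.2564,.037],-55.9)
c=save('wrist','w6.png')
```

```text
t 7.98 pos [ 0.6273 -0.2548  0.1557] x [-0.0014  0.0009 -1.    ] yang -55.95 w 0.0521 F [0.1757 0.164  0.0069] q [-0.5506  0.7005  1.3691  0.      1.0735  0.426 ]
shift mm [118.7   2.7  -1. ] turn -0.05
```

View pics/w6.png

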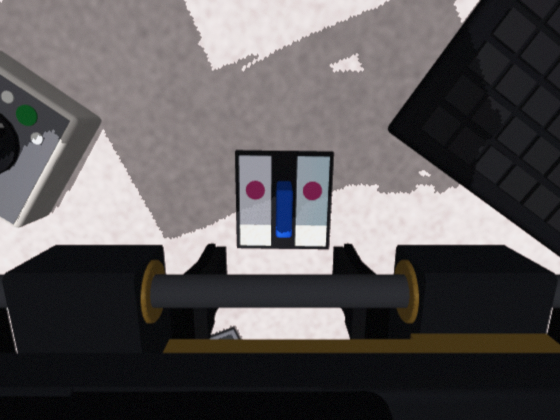

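Run:
```python
from go import *
c=robot.camera('wrist');o,M=st()
cs=[(236.5,152),(332.5,152.5),(329.5,248),(237,247.5)]
p=[wray(c,o,u,.006) for u in cs]; print(np.array(p),np.mean(p,0))
for a,b in((0,3),(1,2)): d=p[a]-p[b];print(np.degrees(np.arctan2(d[1],d[0])),np.linalg.norm(d))
d=p[1]-p[0];print(np.degrees(np.arctan2(d[1],d[0])),np.linalg.norm(d))
f=[wray(c,o,u,.046) for u in((277,182),(292,182),(291.5,237),(277,237))];print(np.mean(f,0))
```

```text
t 8.08 pos [ 0.6276 -0.2549  0.1562] x [-0.0006  0.0003 -1.    ] yang -55.9 w 0.0521 F [ 0.1153 -0.5017 -0.6067] q [-0.5503  0.6999  1.3687 -0.      1.0736  0.4253]
[[ 0.644  -0.2038  0.006 ]
 [ 0.687  -0.2679  0.006 ]
 [ 0.6197 -0.3141  0.006 ]
 [ 0.5754 -0.2478  0.006 ]] [ 0.6315 -0.2584  0.006 ]
32.63961268388512 0.08154353103638319
34.50099736321798 0.08160418291934135
-56.189835839787726 0.07713755139269347
[ 0.634  -0.2565  0.046 ]
```

Emit:
move_arm --pt "-0.2 35 3.6 -1 0" --pt "-0.2 70 3.6 -1 0" --pt "-0.2 85 3.6 -1 0" --pt "-0.2 85 3.6 -1 0" --pt "-0.2 85 3.6 -1 0"

```text
time: 8.5
position: [0.6303, -0.2572, 0.0708]
tool_rot: [-0.676, -0.208, 0.676, -0.207]
ft_force: [0.4, -0.2, 0.1]
grip_width: 0.052
```

Run:
```python
from go import *
from look import *
to([.6305,-.2573,.037],-55.9)
c=save('wrist','w7.png')
```

```text
t 8.5 pos [ 0.6303 -0.2572  0.0708] x [-0.0016  0.001  -1.    ] yang -55.86 w 0.052 F [ 0.3822 -0.1943  0.1446] q [-0.5512  0.8143  1.4011  0.0001  0.9281  0.4237]
shift mm [33.8  0.3 -0.1] turn 0.04
```

View pics/w7.png

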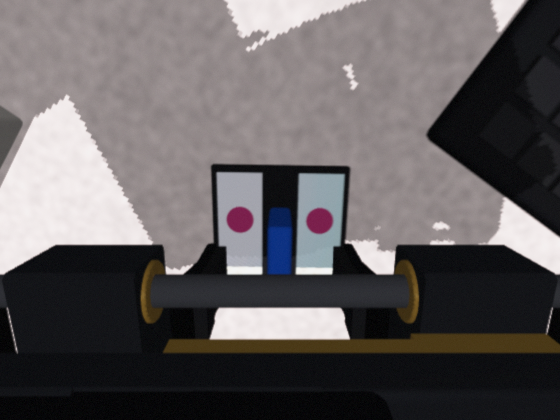

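Emit:
move_arm --pt "-0.2 20 0.5 0 0" --pt "-0.2 33 0.5 0 0" --pt "-0.2 33 0.5 0 0" --pt "1 33 0.5 0 0" --pt "1 33 0.5 0 0" --pt "1 33 0.5 0 0" --pt "1 33 0.5 0 0" --pt "1 33 0.5 0 0" --newtons 8

```text
time: 9.22
position: [0.6313, -0.2584, 0.0393]
tool_rot: [0.676, 0.207, -0.676, 0.208]
ft_force: [0.8, -0.4, -0.6]
grip_width: 0.0268
```

Emit:
move_arm --pt "1 0 0 0 0" --pt "1 0 0 0 0" --pt "1 0 0 0 0" --pt "1 0 0 0 0" --pt "1 0 0 0 0" --pt "1 0 0 0 0"

```text
time: 9.72
position: [0.6308, -0.258, 0.0387]
tool_rot: [-0.676, -0.208, 0.676, -0.207]
ft_force: [-1.5, 0.9, 2.3]
grip_width: 0.0119
```

Run:
```python
from go import *
from look import *
to([.6305,-.2573,.037],-55.9)
c=save('wrist','w8.png')
```

```text
t 9.72 pos [ 0.6308 -0.258   0.0387] x [-0.0004  0.0003 -1.    ] yang -55.85 w 0.0119 F [-1.4836  0.8853  2.3128] q [-0.5518  0.8594  1.4082  0.0001  0.8745  0.4229]
shift mm [ 1.8 -0.7 -0.1] turn 0.05
```

View pics/w8.png

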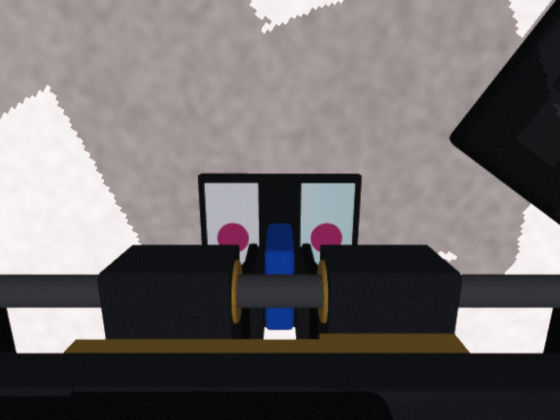

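Run:
```python
from go import *
c=robot.camera('wrist');o,M=st()
for uv,z in (((280,174.5),.006),((280,225),.046),((280,328),.046)):
    p=wray(c,o,uv,z); print(M.T@(p-o['position'])*1000)
```

```text
t 9.82 pos [ 0.6308 -0.2579  0.0387] x [-0.0004  0.0004 -1.    ] yang -55.86 w 0.0118 F [-2.0339  2.073   3.5195] q [-0.5518  0.8594  1.4082  0.0001  0.8745  0.423 ]
[ 32.7261   1.5279 -42.1485]
[ -7.2721   1.393  -28.8953]
[-7.2663  1.4217 15.6838]
```

Emit:
move_arm --pt "1 -8 0 0 0" --pt "1 -30 0 0 0" --pt "1 -65 0 0 0" --pt "1 -105 0 0 0" --pt "1 -145 0 0 0" --pt "1 -160 0 0 0"

```text
time: 10.32
position: [0.6339, -0.26, 0.2053]
tool_rot: [0.679, 0.205, -0.673, 0.211]
ft_force: [1.1, -0.9, -0.4]
grip_width: 0.0121
```

Run:
```python
from go import *
from look import *
to([.541,.2575,.20],82.8)
c=save('wrist','w9.png')
```

```text
t 10.32 pos [ 0.6339 -0.26    0.2053] x [ 0.0097 -0.0061 -0.9999] yang -55.86 w 0.0121 F [ 1.0956 -0.8612 -0.354 ] q [-0.552   0.6497  1.318  -0.0001  1.1625  0.4229]
shift mm [   1.3 -480.4 -213.6] turn 41.34
```

View pics/w9.png

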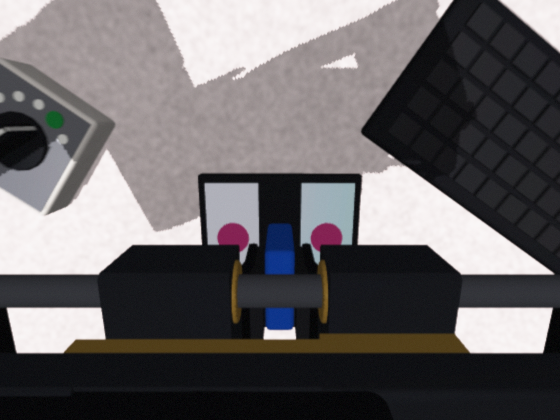

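Emit:
move_arm --pt "1 0 -12 -5 2" --pt "1 0 -34 -15 5" --pt "1 0 -64 -27 8" --pt "1 0 -97 -41 11" --pt "1 0 -131 -56 14" --pt "1 0 -165 -71 17" --pt "1 0 -199 -85 20" --pt "1 0 -233 -100 23" --newtons 20

```text
time: 11.03
position: [0.5818, -0.0078, 0.1976]
tool_rot: [-0.703, -0.068, 0.704, -0.067]
ft_force: [0.6, -0.4, -1.7]
grip_width: 0.0118
```

Run:
```python
from go import *
to([.5335,.2585,.205],82.7)
```

```text
t 11.03 pos [ 0.5818 -0.0078  0.1976] x [-0.0014  0.0001 -1.    ] yang -79.04 w 0.0118 F [ 0.5547 -0.4056 -1.7106] q [-0.2052  0.532   1.5921 -0.0002  1.0189  1.1743]
shift mm [  -7.3 -270.6   -3.2] turn 18.26
```

Emit:
move_arm --pt "1 -1 -34 0 2" --pt "1 -3 -68 -1 5" --pt "1 -5 -102 -1 8" --pt "1 -6 -136 -1 11" --pt "1 -7 -170 -2 14" --pt "1 -7 -204 -2 17" --pt "1 -7 -236 -3 18" --pt "1 -7 -258 -3 18.3"

```text
time: 11.7
position: [0.5348, 0.2471, 0.2046]
tool_rot: [-0.705, 0.044, 0.706, 0.044]
ft_force: [1.0, -0.2, -1.2]
grip_width: 0.012
```

Emit:
move_arm --pt "1 0 -8 2 0" --pt "1 0 -8 2 0" --pt "1 0 -8 2 0" --pt "1 0 -8 2 0"

```text
time: 12.03
position: [0.5353, 0.2513, 0.2051]
tool_rot: [-0.706, 0.045, 0.706, 0.044]
ft_force: [0.0, -0.7, -1.8]
grip_width: 0.0119
```

Run:
```python
from go import *
from look import *
to([.5335,.2585,.205],82.7)
c=save('wrist','w10.png');c=save('side','s10.png');np.save('s2.npy',c)
im=c['image'][40:200,100:300,::-1];cv2.imwrite('pics/s10c.png',cv2.convertScaleAbs(cv2.resize(im,None,fx=4,fy=3.75,interpolation=cv2.INTER_CUBIC),alpha=1.4))
st()
```

```text
t 12.03 pos [0.5353 0.2513 0.2051] x [-0.0005 -0.0009 -1.    ] yang -97.22 w 0.0119 F [ 0.0131 -0.7098 -1.7726] q [ 0.2505  0.5336  1.5614 -0.0009  1.0473  1.9476]
shift mm [ 0.1 -6.9  2.7] turn 0.08
t 12.13 pos [0.5355 0.2511 0.2054] x [-0.0002 -0.0005 -1.    ] yang -97.27 w 0.0116 F [-0.2817 -0.876  -0.715 ] q [ 0.2499  0.5333  1.5612 -0.0005  1.0474  1.9479]
```

View pics/w10.png

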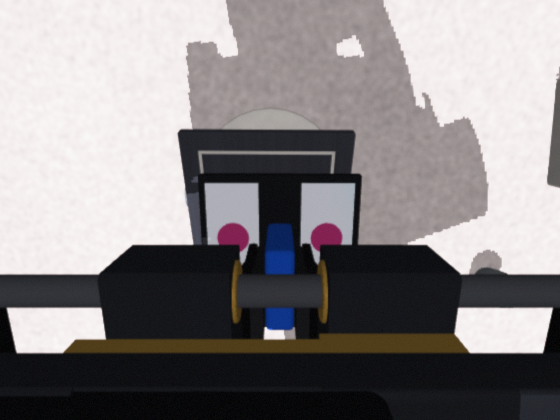

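View pics/s10c.png

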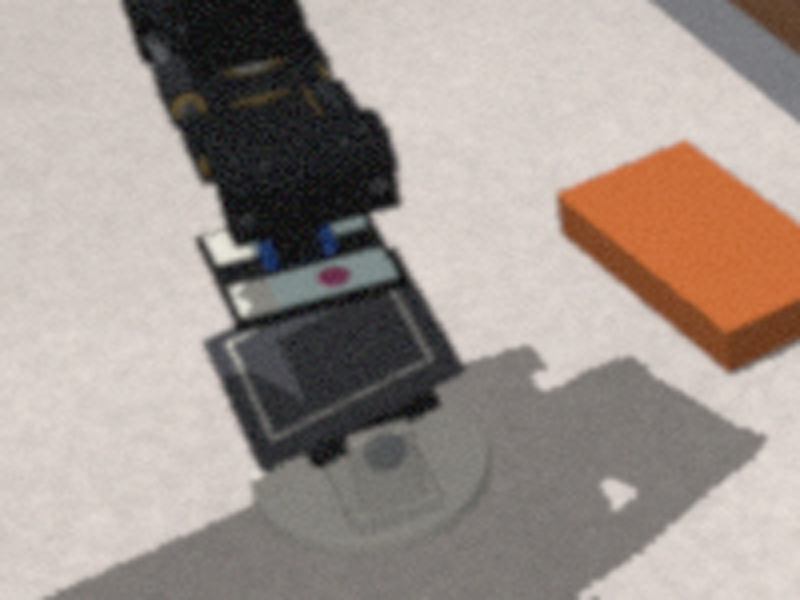

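Run:
```python
from go import *
from fit import stage_pts
c=robot.camera('wrist');o,M=st()
_,S,E=stage_pts([.5488,.2568,-.1268,.2602],np.array([[58,56,0],[58,-56,0],[45,43,0],[45,-43,0]])/1000)
for uv,e in zip([(181,131),(354,131),(201,153),(334,153)],E):
    p=wray(c,o,uv,e[2]); print(e,p,(S.T@(p-e)*1000).round(1))
# same for carrier front corners: 
for uv in [(200,175),(360,175)]: print((M.T@(wray(c,o,uv,o['position'][2]-.0327)-o['position'])*1000).round(1))
```

```text
t 12.18 pos [0.5355 0.2512 0.2055] x [-0.0001 -0.0003 -1.    ] yang -97.27 w 0.0121 F [-0.3343 -0.6316 -0.7877] q [ 0.2501  0.5332  1.5611 -0.0003  1.0475  1.9479]
[0.6038 0.3062 0.1159] [0.6044 0.3023 0.1159] [ 1.  -3.8 -0.3]
[0.5897 0.1951 0.1159] [0.5907 0.1953 0.1159] [ 1.   0.3 -0.3]
[0.5897 0.2949 0.1126] [0.5892 0.2932 0.1126] [-0.3 -1.8  0.1]
[0.5788 0.2096 0.1126] [0.5784 0.2084 0.1126] [-0.3 -1.3  0.1]
[ 32.7 -36.4 -43.1]
[ 32.7  40.7 -43. ]
```

Emit:
move_arm --pt "1 15 -3 -1 0" --pt "1 30 -6 -2 0" --pt "1 38 -7 -3 0" --pt "1 40 -7 -3 0" --pt "1 40 -7 -3 0" --pt "1 40 -7 -3 0" --newtons 6

```text
time: 12.68
position: [0.5392, 0.259, 0.1659]
tool_rot: [0.706, -0.044, -0.706, -0.044]
ft_force: [0.1, -0.6, -1.0]
grip_width: 0.012
```

Run:
```python
from go import *
from look import *
to([.5393,.2579,.1505],-97.27)
c=save('wrist','w11.png')
```

```text
t 12.68 pos [0.5392 0.259  0.1659] x [ 0.0004  0.0001 -1.    ] yang -97.18 w 0.012 F [ 0.1467 -0.5798 -0.9834] q [ 0.2611  0.5934  1.5773 -0.0001  0.9704  1.9573]
shift mm [15.4  1.  -0.2] turn 0.09
```

View pics/w11.png

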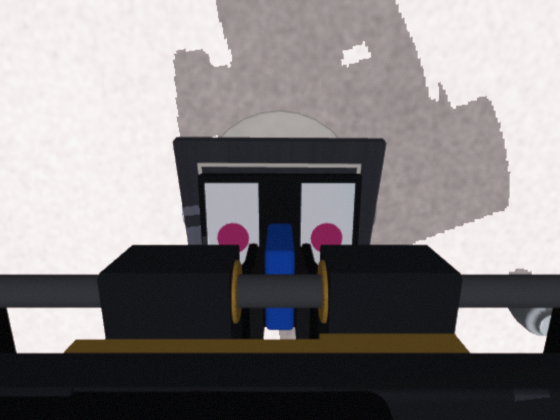

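Emit:
move_arm --pt "1 6 0 0 0" --pt "1 11 0 0 0" --pt "1 13 0 0 0" --pt "1 13 0 0 0" --pt "1 13 0 0 0"

```text
time: 13.15
position: [0.5387, 0.2593, 0.1523]
tool_rot: [-0.706, 0.044, 0.706, 0.044]
ft_force: [-0.1, 0.5, -0.9]
grip_width: 0.0119
```

Run:
```python
from go import *
from look import *
to([.5393,.2579,.1505],-97.27)
c=save('wrist','w12.png')
```

```text
t 13.15 pos [0.5387 0.2593 0.1523] x [-0.0006 -0.0001 -1.    ] yang -97.15 w 0.0119 F [-0.1445  0.4583 -0.9054] q [0.2618 0.6122 1.5874 0.     0.9426 1.9575]
shift mm [ 1.8  1.3 -0.8] turn 0.12
```

View pics/w12.png

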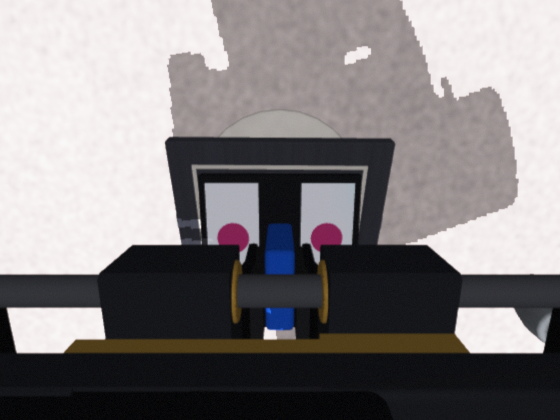

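Emit:
move_arm --pt "1 1 0 0 0" --pt "1 2 0 0 0" --pt "1 3 0.6 0 0" --pt "1 4 0 1.2 0" --pt "1 5 0 1.8 0" --pt "1 5 0 1.8 0"

```text
time: 13.7
position: [0.5371, 0.2595, 0.1476]
tool_rot: [0.706, -0.044, -0.706, -0.044]
ft_force: [0.3, -0.5, 0.4]
grip_width: 0.0122
```

Run:
```python
from go import *
from look import *
to([.5393,.2579,.1505],-97.27)
c=save('wrist','w13.png')
```

```text
t 13.7 pos [0.5371 0.2595 0.1476] x [ 0.0004  0.     -1.    ] yang -97.15 w 0.0122 F [ 0.3453 -0.4504  0.3609] q [ 0.263   0.6172  1.5946 -0.0001  0.9295  1.9586]
shift mm [-2.9  1.4 -2.4] turn 0.12
```

View pics/w13.png

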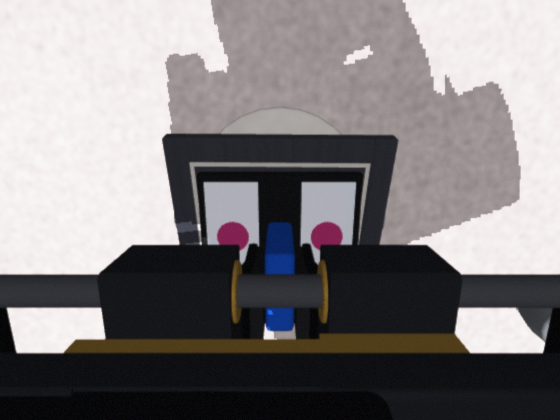

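Emit:
move_arm --pt "1 1 0 0.6 0" --pt "1 2 0 1.2 0" --pt "1 3 0 1.8 0" --pt "1 4 0 2.4 0" --pt "1 5 0 3 0" --pt "1 6 0 3.5 0" --pt "1 6 0 3.5 0"

```text
time: 14.33
position: [0.5333, 0.2599, 0.1413]
tool_rot: [-0.705, 0.044, 0.706, 0.044]
ft_force: [0.3, -0.0, -0.1]
grip_width: 0.0125
```

Run:
```python
from go import *
from look import *
to([.5324,.2600,.1386],-97.27)
c=save('wrist','w14.png')
```

```text
t 14.33 pos [0.5333 0.2599 0.1413] x [-0.0007 -0.0001 -1.    ] yang -97.15 w 0.0125 F [ 0.2868 -0.0275 -0.0524] q [0.2653 0.623  1.6066 0.0001 0.9127 1.9609]
shift mm [2.7 0.  0.9] turn 0.12
```

View pics/w14.png

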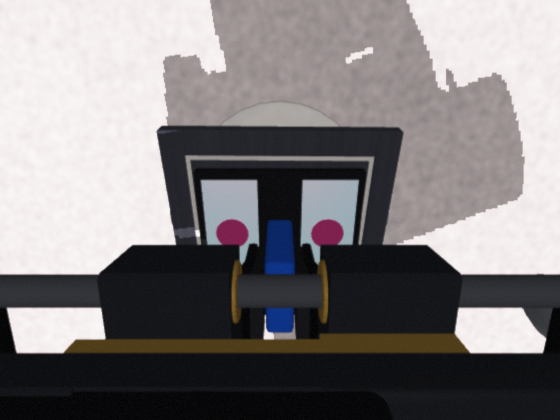

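Emit:
move_arm --pt "1 1 0 0.2 0" --pt "1 2 0 0.4 0" --pt "1 2.5 0 0.5 0" --pt "1 2.5 0 0.5 0" --pt "1 2.5 0 0.5 0"

```text
time: 14.8
position: [0.5327, 0.26, 0.1389]
tool_rot: [-0.705, 0.044, 0.706, 0.044]
ft_force: [-0.7, 0.5, 0.1]
grip_width: 0.012
```

Run:
```python
from go import *
from look import *
to([.5324,.2600,.1386],-97.27)
F=[]
for i in range(3):
    c=robot.camera('wrist'); F.append(robot.get_obs()['ft_force'])
print(np.mean(F,0))
cv2.imwrite('pics/w15.png',c['image'][:,:,::-1])
c=save('side','s15.png')
im=c['image'][60:180,120:280,::-1];cv2.imwrite('pics/s15c.png',cv2.convertScaleAbs(cv2.resize(im,None,fx=5,fy=5,interpolation=cv2.INTER_CUBIC),alpha=1.4))
```

```text
t 14.8 pos [0.5327 0.26   0.1389] x [-0.0009 -0.0001 -1.    ] yang -97.16 w 0.012 F [-0.6949  0.4552  0.0532] q [0.2656 0.626  1.6092 0.0002 0.9073 1.9612]
shift mm [0.3 0.  0.3] turn 0.11
[-1.1283  0.0383  0.116 ]
```

View pics/w15.png

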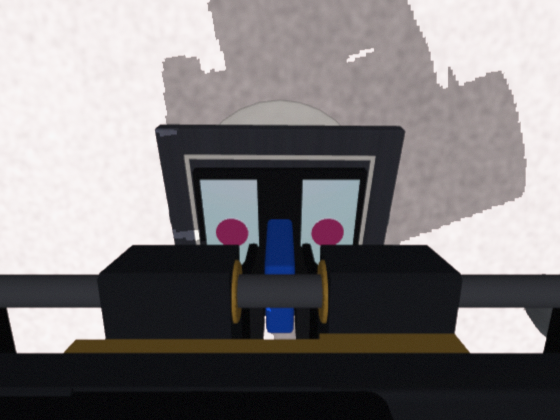

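View pics/s15c.png

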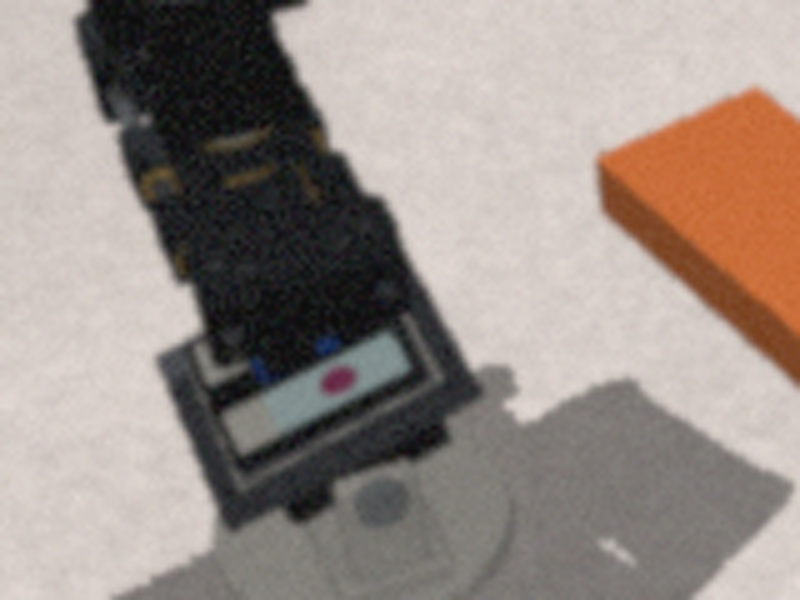

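Run:
```python
import cv2
im=cv2.imread('pics/w15.png')[115:245,150:410]
cv2.imwrite('pics/w15c.png',cv2.convertScaleAbs(cv2.resize(im,None,fx=3,fy=4,interpolation=cv2.INTER_CUBIC),alpha=2.5,beta=10))
```

```text
(no output)
```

View pics/w15c.png

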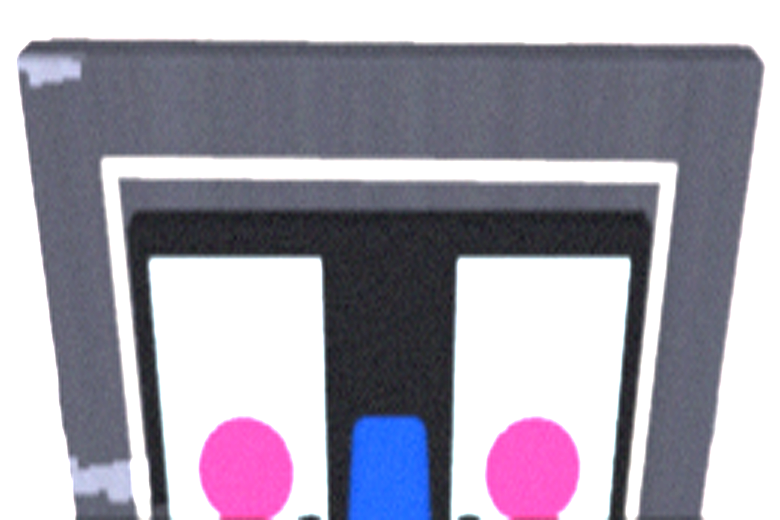

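```bash
cat > rel.py <<'E'
from go import *
from fit import stage_pts
def pl(c,o,uv,h,sink=.001,p=(.5488,.2568,-.1268,.2602)):
    cc,S,_=stage_pts(p,np.zeros((1,3))); 
    M=R.from_quat(o['tool_rot']).as_matrix(); T=c['tool_from_camera']
    org=o['position']+M@T[:3,3]; d=M@T[:3,:3]@np.array([(uv[0]-c['cx'])/c['fx'],(uv[1]-c['cy'])/c['fy'],1])
    a=S.T@(org-cc); b=S.T@d
    return ((a+b*(h-sink-a[2])/b[2])*1000).round(1)
E
python3 - <<'E'
from rel import *
c=robot.camera('wrist');o,M=st()
f=lambda x,y:(150+x/3-.33,115+y/4-.375)
for n,uv,h in(('plateL',(18,52),0),('plateR',(764,55),0),('outL',(102,158),0),('outR',(677,163),0),('inL',(119,181),0),('inR',(660,186),0),('carL',(131,213),.006),('carR',(648,211),.006)):
    print(n,pl(c,o,f(*uv),h))
g=lambda xa,xb,y:(pl(c,o,f(xa,y),0),pl(c,o,f(xb,y),.006))
print('left mid',pl(c,o,f(133,500),0),pl(c,o,f(153,400),.006));
E
```

```text
t 15.05 pos [0.5328 0.26   0.139 ] x [-0.0008 -0.0001 -1.    ] yang -97.16 w 0.0121 F [-0.9296  0.253  -0.0011] q [0.2656 0.6259 1.6091 0.0002 0.9073 1.9612]
plateL [58.5 54.  -1. ]
plateR [ 58.3 -55.8  -1. ]
outL [46.2 43.3 -1. ]
outR [ 45.7 -44.7  -1. ]
inL [43.4 41.  -1. ]
inR [ 42.9 -42.5  -1. ]
carL [41.9 38.1  5. ]
carR [ 42.3 -39.4   5. ]
left mid [-1.1 44.1 -1. ] [17.6 37.4  5. ]
```

Emit:
move_arm --pt "1 0.3 0 -0.3 0.4" --pt "1 0.8 0 -0.6 0.4" --pt "1 1.4 0 -0.8 0.4" --pt "1 2 0 -1 0.4" --pt "1 2 0 -1 0.4" --pt "1 2 0 -1 0.4" --newtons 9

```text
time: 15.55
position: [0.5335, 0.2599, 0.137]
tool_rot: [-0.705, 0.047, 0.706, 0.046]
ft_force: [-4.0, 0.3, 1.9]
grip_width: 0.0118
```

```bash
cat > chk.py <<'E'
import sys
from rel import *
from look import *
n=sys.argv[1]
st();F=[];P=[]
for i in range(6):
    c=robot.camera('wrist'); o=robot.get_obs();F.append(o['ft_force']);P.append(o['position'])
print('F',np.mean(F,0),'P',np.mean(P,0))
im=c['image'][115:245,150:410,::-1]
cv2.imwrite('pics/w%s.png'%n,cv2.convertScaleAbs(cv2.resize(im,None,fx=3,fy=4,interpolation=cv2.INTER_CUBIC),alpha=2.5,beta=10))
E
python3 chk.py 16
```

```text
t 15.55 pos [0.5335 0.2599 0.137 ] x [-0.0012 -0.0001 -1.    ] yang -97.55 w 0.0118 F [-3.9666  0.3372  1.8971] q [0.2651 0.6296 1.6084 0.0003 0.9047 1.9675]
F [-3.7408  0.5008  2.1316] P [0.5338 0.2598 0.137 ]
```

View pics/w16.png

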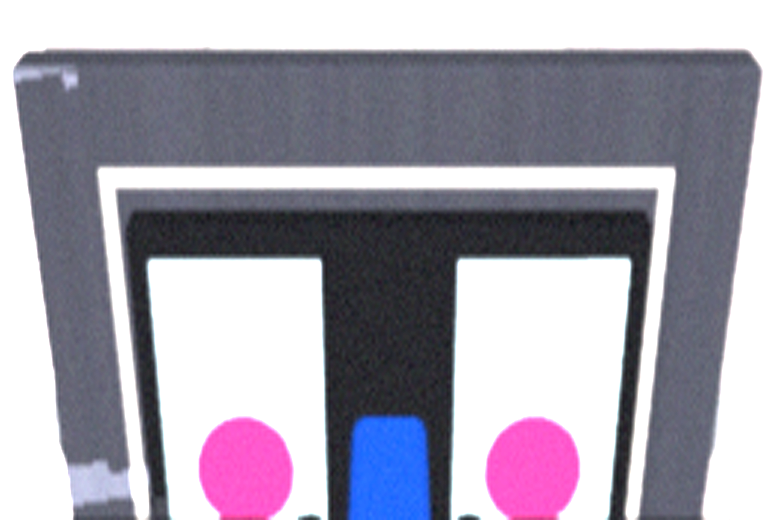

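Run:
```python
from rel import *
c=robot.camera('wrist');o,M=st()
f=lambda x,y:(150+x/3-.33,115+y/4-.375)
for n,uv,h in(('plateL',(14,60),0),('plateR',(762,60),0),('outL',(98,168),0),('outR',(676,168),0),('inL',(116,190),0),('inR',(658,190),0),('carL',(129,212),.006),('carR',(649,212),.006)):
    print(n,pl(c,o,f(*uv),h,.0025))
```

```text
t 15.9 pos [0.534  0.2598 0.137 ] x [-0.0003 -0.0002 -1.    ] yang -97.55 w 0.0118 F [-3.2831  0.6517  1.7586] q [ 0.2648  0.6297  1.6081 -0.0001  0.9042  1.9675]
plateL [58.8 54.  -2.5]
plateR [ 58.3 -55.9  -2.5]
outL [46.2 43.5 -2.5]
outR [ 45.7 -44.9  -2.5]
inL [43.5 41.1 -2.5]
inR [ 43.1 -42.4  -2.5]
carL [43.2 37.8  3.5]
carR [ 42.8 -39.8   3.5]
```

Emit:
move_arm --pt "1 0.4 0 0.2 0" --pt "1 0.9 0 0.3 0" --pt "1 0.9 0 0.3 0" --pt "1 0.9 0 0.3 0" --pt "1 0.9 0 0.3 0" --newtons 12

```text
time: 16.32
position: [0.5339, 0.2598, 0.1362]
tool_rot: [0.706, -0.047, -0.705, -0.047]
ft_force: [-3.5, -0.6, 2.2]
grip_width: 0.0118
```

```bash
python3 chk.py 17
python3 - <<'E'
from look import *
for n,(x,y) in (('side',(120,60)),('top',(60,175))):
    c=robot.camera(n)
    im=c['image'][y:y+120,x:x+160,::-1];cv2.imwrite('pics/%s17.png'%n,cv2.convertScaleAbs(cv2.resize(im,None,fx=5,fy=5,interpolation=cv2.INTER_CUBIC),alpha=1.6))
E
```

```text
t 16.32 pos [0.5339 0.2598 0.1362] x [ 0.0003 -0.0001 -1.    ] yang -97.55 w 0.0118 F [-3.5404 -0.5593  2.1692] q [ 0.265   0.6307  1.609  -0.0002  0.9017  1.9678]
F [-2.8838  0.1962  2.9972] P [0.534  0.2598 0.1362]
```

View pics/w17.png

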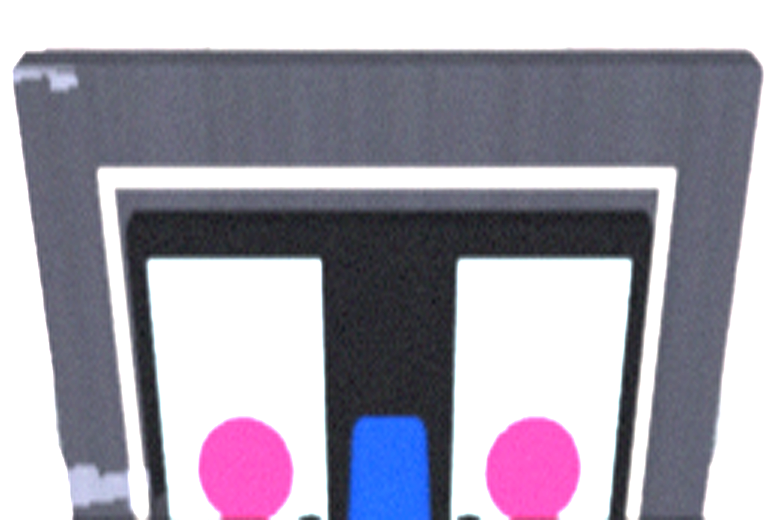

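View pics/side17.png

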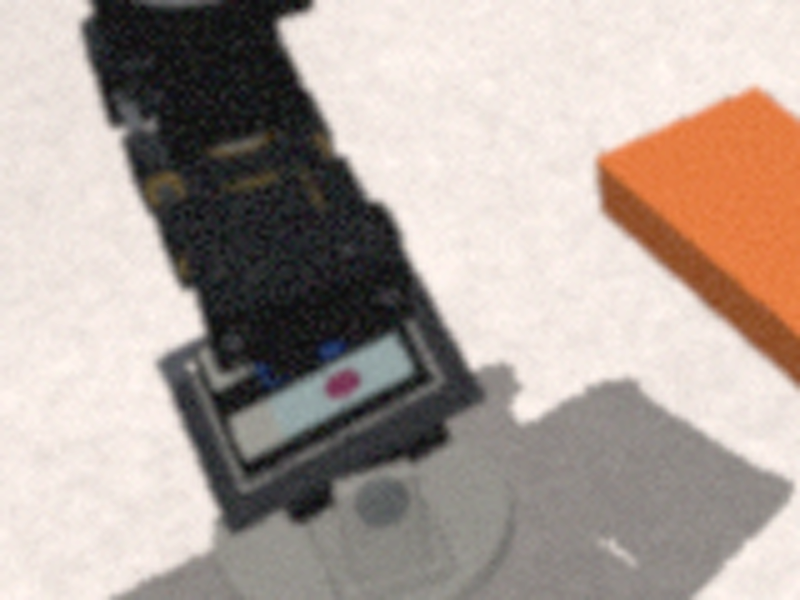

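View pics/top17.png

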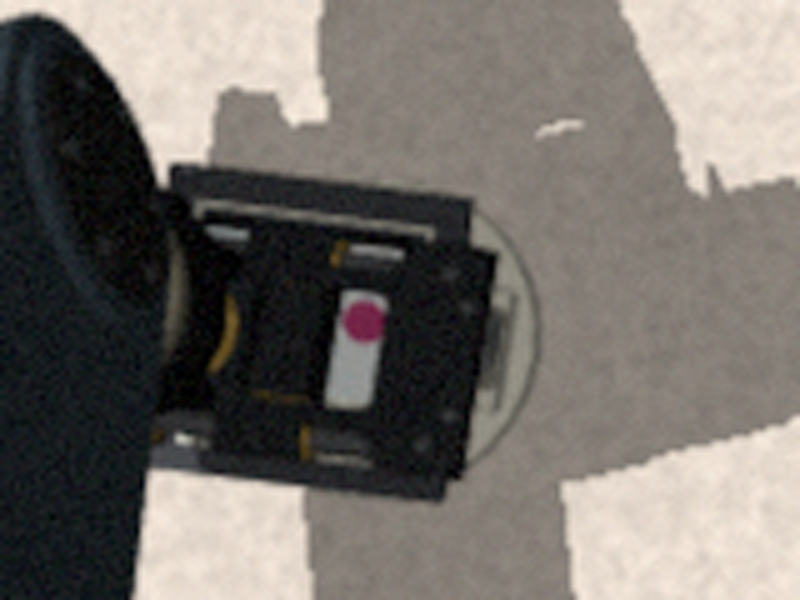

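Run:
```python
from rel import *
c=robot.camera('wrist');o,M=st()
f=lambda x,y:(150+x/3-.33,115+y/4-.375)
T=c['tool_from_camera']
for d in (0,.26):
  pass
for n,uv,h in(('car',(388,212),.006),('fin',(388,417),.046),('finside L',(352,430),.046),('finsideR',(426,430),.046)):
    print(n,pl(c,o,f(*uv),h,.0028))
# predicted rows of both features vs pitch error e (carrier rotated about grip)
import numpy as np
cc,S,_=stage_pts((.5488,.2568,-.1268,.2602),np.zeros((1,3)))
M0=M
def row(p):
    q=np.linalg.inv(T)@np.r_[p,1]; return c['cy']+c['fy']*q[1]/q[2]
g=np.array([.006,0,0])
for e in (0,.1,.2,.23,.26,.29):
    # carrier coords rel grip: (s, h-32.7); tool: -z uphill, x down
    r=lambda s,h:g+np.array([-( (h-.0327)*np.cos(e)+s*np.sin(e)),0,-(s*np.cos(e)-(h-.0327)*np.sin(e))])
    print(e,row(r(.042,.006)).round(1),row(r(.018,.046)).round(1))
print('meas',115+212/4-.375,115+417/4-.375)
```

```text
t 16.77 pos [0.534  0.2598 0.1362] x [ 0.0003 -0.0001 -1.    ] yang -97.56 w 0.012 F [-3.5999 -0.7085  2.6587] q [ 0.265   0.6307  1.609  -0.0002  0.9016  1.9678]
car [43.  -0.8  3.2]
fin [40.2 -0.7 43.2]
finside L [38.9  3.6 43.2]
finsideR [38.9 -5.1 43.2]
0 177.2 254.5
0.1 173.4 259.5
0.2 170.5 265.0
0.23 169.8 266.7
0.26 169.2 268.4
0.29 168.7 270.1
meas 167.625 218.875
```

Run:
```python
from rel import *
from look import *
c=save('wrist','w18.png');T=c['tool_from_camera']
def px(p):
    q=np.linalg.inv(T)@np.r_[p,1]; return np.array([c['cx']+c['fx']*q[0]/q[2],c['cy']+c['fy']*q[1]/q[2]])
g=np.array([.006,0,0])
for e in (0,.1,.2,.23,.26,.29,.32):
    r=lambda s,h,y=0:g+np.array([-((h-.0327)*np.cos(e)+s*np.sin(e)),y,-(s*np.cos(e)-(h-.0327)*np.sin(e))])
    print(e,px(r(.042,.006))[1].round(1),'fin',px(r(.018,.006))[1].round(1),'finback top',px(r(-.018,.046))[1].round(1),'width',(px(r(.042,.006,.04))-px(r(.042,.006,-.04)))[0].round(1))
a=cv2.imread('pics/w9.png');b=cv2.imread('pics/w18.png')
z=lambda i:cv2.convertScaleAbs(cv2.resize(i[160:340,190:370],(400,600),interpolation=cv2.INTER_CUBIC),alpha=2.2)
cv2.imwrite('pics/cmp.png',np.hstack([z(a),z(b)]))
```

```text
0 177.2 fin 224.8 finback top 335.4 width 165.7
0.1 173.4 fin 220.9 finback top 335.4 width 170.5
0.2 170.5 fin 217.5 finback top 334.8 width 175.8
0.23 169.8 fin 216.5 finback top 334.5 width 177.4
0.26 169.2 fin 215.6 finback top 334.2 width 179.1
0.29 168.7 fin 214.8 finback top 333.8 width 180.8
0.32 168.3 fin 214.0 finback top 333.4 width 182.5
```

View pics/cmp.png

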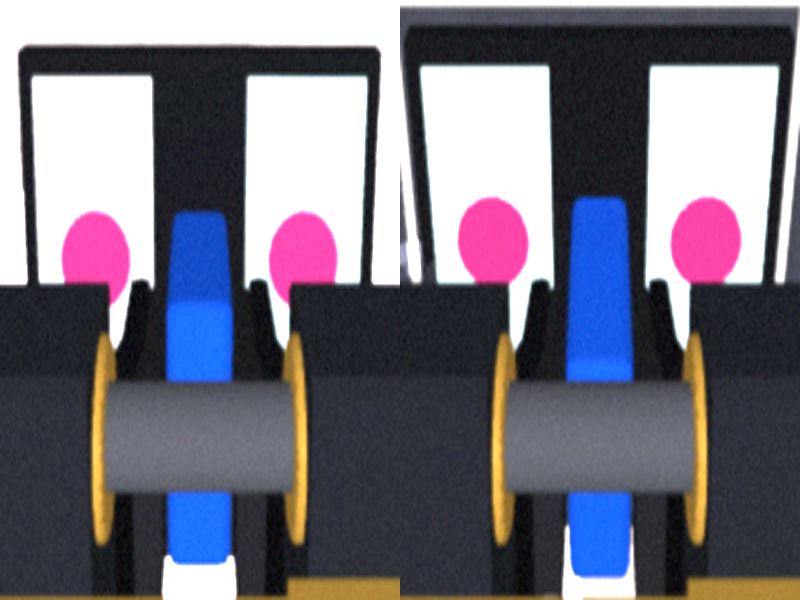

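Emit:
move_arm --pt "1 0.2 0 0.2 0" --pt "1 0.2 0 0.2 0" --pt "1 0.2 0 0.2 0" --pt "1 0.2 0 0.2 0" --pt "1 0.2 0 0.2 0" --pt "1 0.2 0 0.2 0"

```text
time: 17.32
position: [0.5337, 0.2599, 0.136]
tool_rot: [0.706, -0.047, -0.705, -0.047]
ft_force: [-1.9, -2.1, 1.7]
grip_width: 0.012
```

```bash
python3 chk.py 19;python3 chk.py 20
python3 - <<'E'
from look import *
a=[]
for n,(x,y) in (('side',(130,90)),('side',(220,215)),('top',(240,185))):
    c=robot.camera(n)
    im=c['image'][y:y+100,x:x+100,::-1];a.append(cv2.resize(im,(265,265),interpolation=cv2.INTER_CUBIC))
cv2.imwrite('pics/fin.png',cv2.convertScaleAbs(np.hstack(a),alpha=1.5))
E
```

```text
t 17.32 pos [0.5337 0.2599 0.136 ] x [ 0.0003 -0.     -1.    ] yang -97.56 w 0.012 F [-1.8925 -2.0683  1.6878] q [ 0.2651  0.6309  1.6096 -0.0002  0.9009  1.9679]
F [-2.3622 -1.1202  2.4749] P [0.5338 0.2599 0.136 ]
t 17.62 pos [0.5338 0.2599 0.136 ] x [ 0.0004  0.     -1.    ] yang -97.56 w 0.0123 F [-2.1041 -1.0335  1.5271] q [ 0.2651  0.6308  1.6095 -0.0001  0.9009  1.9679]
F [-1.8349 -1.0042  2.4157] P [0.5338 0.2599 0.136 ]
```

View pics/fin.png

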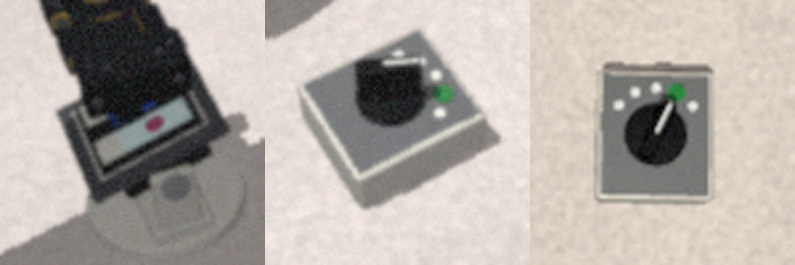

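View pics/w20.png

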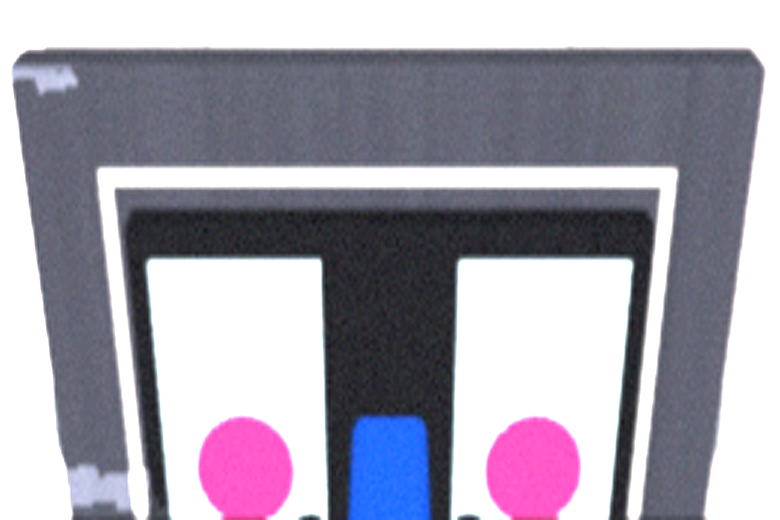

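Emit:
move_arm --pt "1 0.3 0 -0.1 0" --pt "1 0.3 0 -0.1 0" --pt "1 0.3 0 -0.1 0" --pt "1 0.3 0 -0.1 0" --pt "1 0.3 0 -0.1 0" --pt "1 0.3 0 -0.1 0"

```text
time: 18.57
position: [0.5337, 0.2599, 0.1356]
tool_rot: [-0.706, 0.047, 0.706, 0.047]
ft_force: [-2.1, -1.0, 2.9]
grip_width: 0.0121
```

```bash
python3 chk.py 21; python3 chk.py 22;python3 chk.py 23
```

```text
t 18.57 pos [0.5337 0.2599 0.1356] x [-0.0001  0.     -1.    ] yang -97.56 w 0.0121 F [-2.1245 -1.0291  2.945 ] q [0.2651 0.6314 1.6097 0.     0.9006 1.9678]
F [-1.8373 -1.1922  2.3058] P [0.5337 0.2599 0.1356]
t 18.87 pos [0.5337 0.2599 0.1356] x [-0.0001 -0.     -1.    ] yang -97.56 w 0.0119 F [-2.0314 -0.9676  2.5302] q [0.2651 0.6314 1.6097 0.     0.9006 1.9678]
F [-2.2027 -1.5767  2.8237] P [0.5337 0.2599 0.1356]
t 19.17 pos [0.5337 0.2599 0.1356] x [-0.0001 -0.     -1.    ] yang -97.56 w 0.012 F [-2.2298 -1.8943  3.5062] q [0.2652 0.6314 1.6097 0.     0.9006 1.9678]
F [-1.6057 -1.2981  2.7236] P [0.5337 0.2599 0.1356]
```

```bash
python3 -c "
from rig import robot
print(robot.hand_in())"
```

```text
the job is handed in; nothing more can be done
None
```

The job is handed in at about 19.5 s of the 48 s. The arm is still holding the blue-fin carrier, pressed onto the tilted plate.

- **Knob:** I turned it from 0.45 to 1.35. After I let go, the wrist and top pictures both showed the pointer at the green dot.
- **Placing:** I lifted the carrier by its fin and lowered it uphill edge first, so that it swung flush in the jaws. The last measured fit to the white outline was about 0.3 mm off centre. After that I made only sub-millimetre nudges, and the last picture, taken before a final 0.3 mm nudge, still showed the carrier square inside the outline. The carrier's own tilt came out at 0.26–0.29 rad, against 0.26 rad for the stage.
- **Press:** The two checks on how far the plate sank disagree a little. The force reading, about 3 N of push on top of the carrier's weight, gives roughly 2.5 mm. The arm's position gives about 3.2 mm. Half travel is 3 mm.
- **Less certain:**
  - The force readings were noisy, by about 0.5 N.
  - The fin slipped about 2 mm in the pads while it leaned over.
  - Sideways loads of about 1–2 N remained at the end.
- **Rest of the bench:** I saw no sign of anything else being touched or of the stage's tilt changing, but I did not measure either separately.

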